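Lock the indicator arm of an inspection fixture with its pin

TASK

On the inspection fixture, lock the swing arm that carries the dial indicator: take the thick lock pin from the wooden stand and put it through the hole in the arm's tail and on through the hole in the steel index plate below, turning the arm until the two holes line up (from outside it cannot be told exactly where, so feel for it). Leave the pin fully home, upright with its collar down on the arm, and do not disturb the slimmer pin, the loose steel blocks or the micrometer.

Things in the scene. Friction and masses are not known exactly. Their poses are not given: they have to be found in the camera images.
- fixture: Grey base plate 190 x 320 x 12 mm, fixed to the bench, with a column in the middle. Origin: on the bench, on the arm's vertical pivot axis; z up. The steel block clamped at the far end from the index plate, 122 mm from the axis, turns with the index plate and lies under the indicator's tip when the holes line up.
- index_nominal (a point): Point on the index plate's upper face (45 mm above the bench), 95 mm from the pivot axis along the fixture's -y. The steel index plate (160 mm wide, 20 mm thick, open below) has one 18 mm through hole, 2 mm chamfer, on the 95 mm radius. The plate was turned about the pivot by an unknown angle; the holes line up at some arm joint value from -0.25 to 0.1 rad.
- swing (a joint): Angle of the swing arm about the pivot (rad), counter-clockwise from above, -0.5 to 0.5, light friction, stays where left. At 0 its tail with the hole points along the fixture's -y, its indicator along +y. Aluminium bar 40 mm wide, from 120 mm behind the axis to 140 mm ahead; underside 49, top 69 mm above the bench. The dial indicator 122 mm ahead of the axis rises to 127 mm above the bench.
- swing_hole (a point): Centre of the mouth of the hole in the arm's tail, on the arm's top face (69 mm above the bench), 95 mm from the pivot axis. Vertical through hole of 17.2 mm diameter, 1 mm chamfer. z up, x across the arm, -y outward along the tail.
- swing_handle (a point): Grip point on the arm's upright round black handle, on its axis: 20 mm diameter, rising from 69 to 115 mm above the bench, 55 mm from the pivot axis on the indicator side; this point lies 97 mm above the bench.
- stand: Wooden pin stand 140 x 60 x 60 mm (heavy, fixed), origin under its centre. Two vertical 18 mm holes at x = -40 and +40 mm; in one stands the lock pin, in the other the slim pin (either way round).
- lock_pin: Loose steel lock pin, 104 mm long, 160 g, upright in the stand. Origin: centre of its collar's underside; z towards the head. Below: 54 mm shank, 16 mm diameter, last 9 mm tapering to 8 mm. Above: collar 30 mm diameter, 6 mm thick, then a round grip 22 mm diameter up to 50 mm. Origin's height standing on the index plate through the arm's hole: 99 mm; fully home: 69 mm.
- slim_pin: Bystander: a slimmer, shorter pin of the same form (11 mm shank 36 mm long, 26 mm collar, 14 mm grip 34 mm tall) in the other hole of the stand. Origin at its collar's underside.
- block_a: Bystander: loose drilled steel block 60 x 45 x 25 mm, origin under its centre.
- block_b: Bystander: loose drilled steel block 60 x 45 x 25 mm, origin under its centre.
- micrometer: Bystander: micrometer lying on the bench, about 150 mm long, 14 mm high; origin at the centre of its bow.
Things that resemble listed ones, but are neither listed nor needed, are in the scene too. Leave any orange look-alike of the lock_pin alone.

How it is judged:
By the outcome, as a careful person would: the job done as asked, in the order asked, and still so for the second after the job is handed in, with the robot touching nothing.
It also fails if it takes over 48 s, if anything falls off the work surface, if the arm or the gripper's body presses on something with over 40 N, if the wrist force passes 120 N, or if a joint passes its speed limit or range.

ROBOT

A 6-joint arm with a two-finger parallel gripper is mounted at the origin on the work surface. World frame = base frame: x ahead of the robot, y to its left, z up, the work surface at z = 0. Lengths are in m, angles in rad, forces in N, time in s.
With the tool pointing down it reaches from about 0.35 to 0.775 m from the base axis. Payload 5.5 kg.
Tool frame: the origin (TCP) lies on the centre line of the jaws, within the pads' length; the fingertips stand 11 mm ahead of it and the grasp point (between the pads) lies 8 mm behind it; z points along the fingers, y is the line along which they close (so a half turn about z gives the same grasp; the last joint's range is limited). The gripper opens to 85 mm and grips with 20 to 120 N. Pads are 22 mm wide; open, the fingers measure 114 mm over their backs; the gripper's body (76 mm by 85 mm) begins 54 mm behind the grasp point. The pads swing forward as they close: fully open they stand 13 mm farther back than shut.
Start: joints at [-1.336, 0.313, 0.046, 1.304, 0, 1.431], TCP at [0.21, -0.535, 0.242] pointing down, gripper open.
Joint ranges: [-2.76, 2.76], [-0.86, 1.69], [-1.03, 1.26], [-2.2, 2.34], [-1.47, 1.5], [-3.14, 3.14]. Speed limits (rad/s): [2.57, 2.57, 3.14, 3.14, 3.14, 3.14].

INTERFACE

Orientations are given as a unit quaternion [w, x, y, z].
In Python, from workcell import env, viewer, order, models gives the robot as it stands.
- The arm moves only by the tool drive_tool, never from a script. Its argument "series" is a list that holds one entry, the list of rows, each a list of 6 numbers: the shift along the tool's x, y, z each as a share of 120 mm, from -1 to 1, then the turn, a rotation vector about the tool's x, y, z each as a share of 180 degrees, from -1 to 1. A call has 1 to 20 rows; each row shifts and turns the commanded pose from where the row before left it, along the tool's axes as they then stand; what a row does not reach is not made up. A row lasts 1/8 s, in which the tool goes at most 62.5 mm and 10.7 degrees, less where a joint would pass 70% of its speed; a pose out of reach is approached as far as the arm can. A call with a number of a shift or a turn outside -1 to 1 is refused whole. A call with a gripper value outside its range is refused whole. "jaw" is the opening, from -1 (shut) to 1 (fully open), set as the call begins (left out, the last holds). The fingers move at their own pace and stop on an object; "grip_force" is the grip in N (left out, the last holds). Time passes only in rows, so rows that do not move let the fingers close. It gives the time, the measured TCP pose, the force, the opening and the grip force at its end, in the units of the state.
- env.get_state(): the state, without advancing time (a new reading comes with each control period).
- viewer.read_camera(name): name is "scene" or "top"; returns the picture (480x640x3 uint8, red, green, blue); there is no depth.
- viewer.camera_info(name): a dict with "intrinsics" (3x3 intrinsics, pixels), "D" ([k1, k2, p1, p2, k3] as OpenCV has them; the pictures are not rectified), "R" (3x3) and "t" (3): a world point X has camera coordinates R X + t. Camera axes: x right, y down, z forward; pixel columns grow to the right and rows downward; lengths in m; the calibration is good to about 2 mm. A picture is of the moment at which its call begins. camera_info takes no time and is no camera call.
- order.hand_in(): hands the job in; it is judged then, once.
Trained networks look in the newest picture that a camera, given by its name, has taken for a name from the list of things; names that differ only in an ending like _2 or _b are one class to them, and where a whole thing is asked for, a point or a joint stands for the part that bears it (a point fixed in the world has none). Each returns a list of dicts, best first, with "score" (0 to 1); they miss things now and then, are a little off and sometimes report something else, mostly with a low value. They report only what shows in the picture. A call takes as long as a camera call. They do not tell look-alikes from the thing itself.
- models.silhouettes(label, camera): "region" (480x640 bool, what is visible of it) and "location" ([column, row] in pixels, amid what is visible of it).
The state is a dict: "clock": time; "joint_pos": joint angles; "qvel": joint speeds; "tau": joint torques, N m; "tcp_pos": TCP position; "orientation": TCP orientation; "wrist_force": force on the tool from outside, world axes, zero at the start; "ft_torque": the same for the moment, N m; "finger_gap": finger opening in m; "grip_force": force on a finger pad.
Only numpy, scipy, OpenCV 4.12 (cv2) and the standard library are available. Lean on these libraries where they do the work, as an engineer would, in place of code of your own. Each camera call takes 0.05 s, during which the arm holds its last target. There are 200 camera calls.

## Working session

There is one attempt and no reset: what is moved stays moved. The work goes in short steps, Python scripts to look and compute and a tool call to move; the robot and the scene stay as the last step left them, time stands still between calls to the robot, and variables do not carry over. Pictures are saved under pics/ and viewed, at most 10 in all, crops included, and the job is handed in when it is done.

Besides the shell and the picture viewer there is one more tool, called after "Call:" by a JSON object that holds its "method" and its "body". drive_tool: Moves the arm, as the interface text tells. Its arguments: {"type":"object","properties":{"series":{"type":"array"},"jaw":{"type":"number"},"grip_force":{"type":"number"}},"required":["series"]}

```bash
mkdir -p pics; ls; python3 - <<'E'
from workcell import env, viewer, order, models
import cv2
for c in ("scene","top"):
    im=viewer.read_camera(c); cv2.imwrite(f"pics/{c}0.png",im[:,:,::-1])
    i=viewer.camera_info(c); print(c,{k:(v.round(4).tolist() if hasattr(v,'round') else v) for k,v in i.items()})
    for l in ("lock_pin","slim_pin","swing","swing_handle","swing_hole","stand","fixture","block_a","micrometer"):
        print(l,[(round(float(d["score"]),2),[round(float(x)) for x in d["location"]],int(d["region"].sum())) for d in models.silhouettes(l,c)])
print(env.get_state())
E
```

```text
pics
scene {'intrinsics': [[601.2817, 0.0, 319.1911], [0.0, 601.2817, 234.8464], [0.0, 0.0, 1.0]], 'D': [-0.1077, 0.0, 0.0, 0.0, 0.0], 'R': [[0.8331, 0.5532, 0.0024], [0.3007, -0.4491, -0.8413], [-0.4643, 0.7016, -0.5405]], 't': [-0.4166, -0.1025, 1.5625]}
lock_pin [(0.94, [242, 270], 507), (0.88, [213, 286], 352)]
slim_pin [(0.59, [239, 311], 223), (0.28, [356, 234], 1987)]
swing [(0.76, [355, 233], 1935), (0.56, [236, 310], 219)]
swing_handle [(0.88, [358, 236], 1955)]
swing_hole [(0.6, [356, 235], 1947)]
stand [(0.79, [227, 324], 2800)]
fixture [(0.75, [361, 255], 6410)]
block_a [(0.74, [388, 317], 775), (0.66, [303, 187], 362)]
micrometer [(0.65, [346, 345], 889), (0.5, [301, 189], 394)]
top {'intrinsics': [[546.7296, 0.0, 317.2703], [0.0, 546.7296, 248.2878], [0.0, 0.0, 1.0]], 'D': [-0.003, 0.0, 0.0, 0.0, 0.0], 'R': [[0.0186, -0.9998, 0.0016], [-0.9971, -0.0187, -0.074], [0.074, -0.0002, -0.9973]], 't': [-0.0793, 0.5213, 1.2899]}
lock_pin [(0.68, [372, 280], 124), (0.65, [412, 280], 137)]
slim_pin [(0.57, [423, 246], 99), (0.2, [341, 166], 514)]
swing [(0.86, [276, 224], 2107)]

[... 338 characters left out ...]
_pos': array([-1.33560926e+00,  3.13162987e-01,  4.61007034e-02,  1.30360263e+00,
       -3.89917790e-06,  1.43120639e+00]), 'qvel': array([-9.31727439e-04,  4.00744343e-04, -1.34146185e-03,  1.09787393e-03,
        7.06385476e-05,  6.73076840e-04]), 'tau': array([ 8.25554107e-04, -4.80469787e+01,  2.98821509e+01,  1.97021163e-04,
       -1.42231074e-04,  2.16479685e-05]), 'tcp_pos': array([ 0.21049179, -0.53512838,  0.24234455]), 'orientation': array([6.57246011e-05, 9.82494089e-01, 1.86293748e-01, 1.19211804e-06]), 'wrist_force': array([-0.01257689, -0.0874861 , -0.21127479]), 'ft_torque': array([-0.03054207, -0.01176986, -0.00767793]), 'grip_force': 0.0, 'finger_gap': 0.08532859875718073}
```

```bash
python3 - <<'E'
import cv2
a=cv2.imread("pics/scene0.png")[150:370,180:440]; b=cv2.imread("pics/top0.png")[130:360,160:450]
cv2.imwrite("pics/sc.png",cv2.resize(a,None,fx=2.7,fy=2.7,interpolation=cv2.INTER_CUBIC))
cv2.imwrite("pics/tc.png",cv2.resize(b,None,fx=2.6,fy=2.6,interpolation=cv2.INTER_CUBIC))
E
```

```text
(no output)
```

View pics/sc.png

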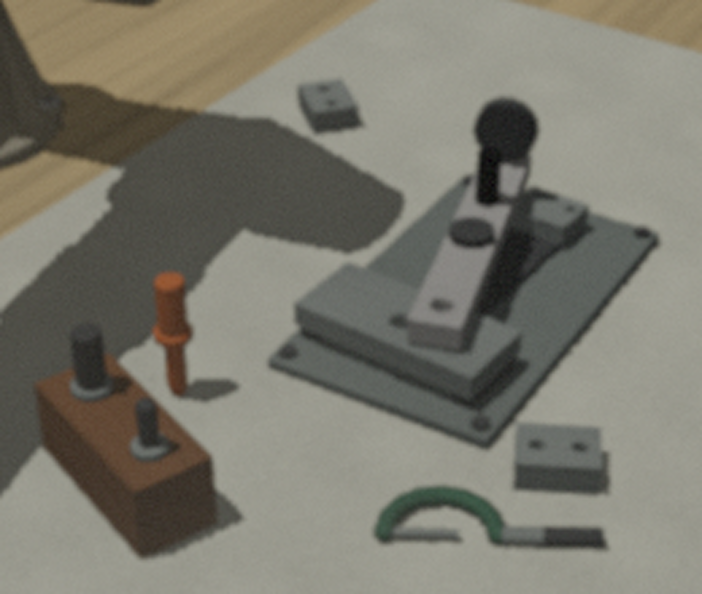

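View pics/tc.png

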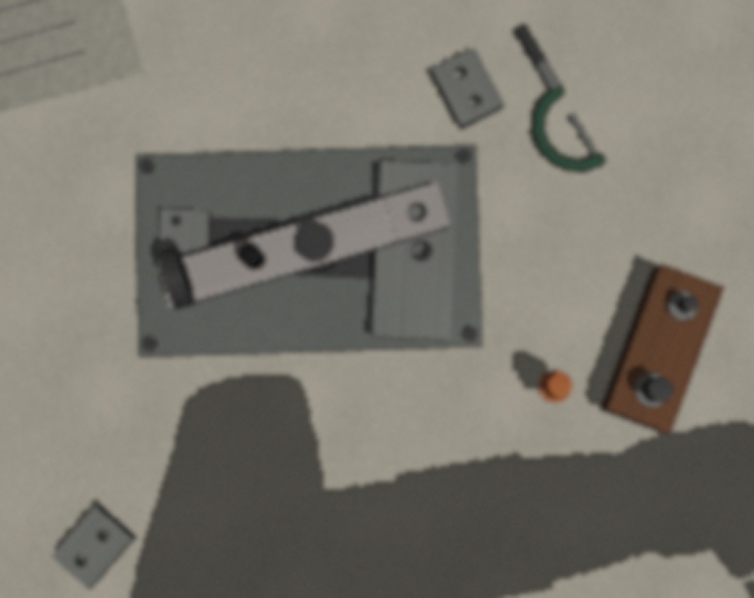

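Lock-pin candidates (full scene pixels):
- Dark thick pin with a steel collar in the stand at about (212, 281). This is the one I choose.
- Orange look-alike on the bench at about (243, 272).
- Slim pin at about (234, 308).

Blocks are at (303, 188) and (388, 317). The micrometer is at (346, 345). In the crop, a hole shows in the index plate beside the arm, at top (322, 226).

```bash
cat > h.py <<'E'
import numpy as np, cv2
from workcell import env, viewer, order, models
def ray(c,p):
    i=viewer.camera_info(c);K,D,R,t=[np.array(i[k],float) for k in("intrinsics","D","R","t")]
    u=cv2.undistortPoints(np.array([[p]],float),K,D)[0,0]
    return -R.T@t, R.T@np.array([u[0],u[1],1.])
def atz(c,p,z):
    o,d=ray(c,p); return o+d*(z-o[2])/d[2]
def tri(ps,pt):
    A=[];b=[];
    for c,p in(("scene",ps),("top",pt)):
        o,d=ray(c,p);d/=np.linalg.norm(d);P=np.eye(3)-np.outer(d,d);A.append(P);b.append(P@o)
    x,r,_,_=np.linalg.lstsq(np.vstack(A),np.hstack(b),rcond=None);return x.round(4),float(r[0])**.5
def proj(c,X):
    i=viewer.camera_info(c);K,D,R,t=[np.array(i[k],float) for k in("intrinsics","D","R","t")]
    return cv2.projectPoints(np.array(X,float).reshape(-1,3),cv2.Rodrigues(R)[0],t,K,D)[0][:,0]
E
python3 - <<'E'
from h import *
S=lambda u,v:(180+(u+.5)/2.7-.5,150+(v+.5)/2.7-.5)
T=lambda u,v:(160+(u+.5)/2.6-.5,130+(v+.5)/2.6-.5)
for n,s,t in [("lockhead",(87,333),(657,388)),("slimhead",(147,403),(685,303)),("orange",(170,280),(556,384)),
 ("armhole",(441,304),(417,211)),("platehole",(400,321),(421,250)),("disc",(472,231),(314,240)),("handletop",(489,150),(246,250))]:
    print(n,tri(S(*s),T(*t)))
print("lockcollar scene z.110?",)
B=[(147,165),(463,155),(470,332),(149,343)]
P=[atz("top",T(*b),.012) for b in B];print("bolts",np.round(P,4).tolist(),np.mean(P,0))
print("armcorners",[atz("top",T(*b),.069).round(4).tolist() for b in [(436,182),(451,225),(181,260),(194,302)]])
print("hole69",atz("top",T(417,211),.069),"plate45",atz("top",T(421,250),.045),"disc",atz("top",T(314,240),.073))
print("stand top corners",[atz("top",T(*b),.06).round(4).tolist() for b in [(661,266),(722,288),(668,432),(604,407)]])
print("lock at .11",atz("top",T(657,388),.11),atz("scene",S(87,333),.11))
E
```

```text
lockhead (array([ 0.4517, -0.2825,  0.1073]), 0.0001772023272019903)
slimhead (array([ 0.5259, -0.3082,  0.0972]), 0.00033116643021410813)
orange (array([ 0.4535, -0.1966,  0.1027]), 0.0005219923509194894)
armhole (array([ 0.606 , -0.0744,  0.0698]), 1.622295827955536e-05)
platehole (array([ 0.5738, -0.079 ,  0.0443]), 0.0004681787750997187)
disc (array([0.5779, 0.0164, 0.0749]), 0.00037237093567709447)
handletop (array([0.5617, 0.0705, 0.117 ]), 0.0019916339280982988)
lockcollar scene z.110?
bolts [[0.6528, 0.178, 0.012], [0.6678, -0.1166, 0.012], [0.5024, -0.1257, 0.012], [0.4866, 0.1708, 0.012]] [0.57738694 0.02662498 0.012     ]
armcorners [[0.6325, -0.0909, 0.069], [0.5941, -0.1049, 0.069], [0.5583, 0.1344, 0.069], [0.5211, 0.1217, 0.069]]
hole69 [ 0.6060742  -0.07440798  0.069     ] plate45 [ 0.5739904  -0.07877631  0.045     ] disc [0.57788259 0.01640864 0.073     ]
stand top corners [[0.5619, -0.2936, 0.06], [0.5432, -0.3483, 0.06], [0.414, -0.3006, 0.06], [0.4351, -0.2437, 0.06]]
lock at .11 [ 0.45175501 -0.28190994  0.11      ] [ 0.45427407 -0.28510084  0.11      ]
```

The triangulation agrees with the text:

| Check | Measured | Expected |
|---|---|---|
| Arm hole height | 69.8 mm | 69 mm |
| Plate hole height | 44.3 mm | 45 mm |
| Arm hole and plate hole radius | 95 mm | 95 mm |
| Pin head height | 107 mm | 110 mm |

The arm is at about +0.25 and the hole at about −0.09 rad. I'm moving above the lock pin now.

Call:
{"method": "drive_tool", "body": {"series": [[[0.33,-0.153,0,0,0,0],[0.33,-0.153,0,0,0,0],[0.33,-0.153,0,0,0,0],[0.33,-0.153,0,0,0,0],[0.33,-0.153,0,0,0,0],[0.33,-0.153,0,0,0,0],[0.33,-0.153,0,0,0,0],[0.33,-0.153,0,0,0,0],[0,0,0.2,0,0,0],[0,0,0.2,0,0,0],[0,0,0,0,0,0],[0,0,0,0,0,0]]], "jaw": 0.3}}

```text
clock: 2.5
tcp_pos: [0.4518, -0.2828, 0.1951]
orientation: [0.0, 0.983, 0.186, 0.0]
wrist_force: [-1.1, -0.6, -0.2]
finger_gap: 0.0555
grip_force: 0.0
```

Call:
{"method": "drive_tool", "body": {"series": [[[0,0,0.2,0,0,0],[0,0,0.2,0,0,0],[0,0,0.2,0,0,0],[0,0,0.15,0,0,0],[0,0,0.1,0,0,0],[0,0,0.07,0,0,0],[0,0,0,0,0,0],[0,0,0,0,0,0]]]}}

```text
clock: 3.5
tcp_pos: [0.4519, -0.2828, 0.0845]
orientation: [0.0, 0.982, 0.186, 0.0]
wrist_force: [1.3, -0.5, 0.4]
finger_gap: 0.0557
grip_force: 0.0
```

Call:
{"method": "drive_tool", "body": {"series": [[[0,0,0,0,0,0],[0,0,0,0,0,0],[0,0,0,0,0,0],[0,0,0,0,0,0],[0,0,0,0,0,0],[0,0,0,0,0,0]]], "jaw": -1, "grip_force": 60}}

```text
clock: 4.25
tcp_pos: [0.452, -0.283, 0.0845]
orientation: [0.001, 0.982, 0.186, 0.0]
wrist_force: [-0.7, -0.3, 5.4]
finger_gap: 0.021
grip_force: 58.5
```

Call:
{"method": "drive_tool", "body": {"series": [[[0,0,-0.1,0,0,0],[0,0,-0.2,0,0,0],[0,0,-0.2,0,0,0],[0,0,-0.2,0,0,0],[0,0,-0.05,0,0,0],[0,0,0,0,0,0]]]}}

```text
clock: 5.0
tcp_pos: [0.4512, -0.2821, 0.1735]
orientation: [-0.0, 0.982, 0.186, -0.0]
wrist_force: [-0.3, -0.4, -1.6]
finger_gap: 0.0204
grip_force: 59.7
```

```bash
python3 - <<'E'
from h import *
im=viewer.read_camera("scene");s=env.get_state();print(s["joint_pos"].round(3),s["wrist_force"].round(1),s["tcp_pos"].round(4),s["ft_torque"].round(2))
cv2.imwrite("pics/lift.png",cv2.resize(im[150:350,150:410,::-1],None,fx=2.7,fy=2.7,interpolation=cv2.INTER_CUBIC))
E
```

```text
[-0.71   0.263 -0.195  1.114  0.     2.057] [-0.5 -0.2 -2.6] [ 0.451  -0.2819  0.173 ] [0.04 0.01 0.02]
```

View pics/lift.png

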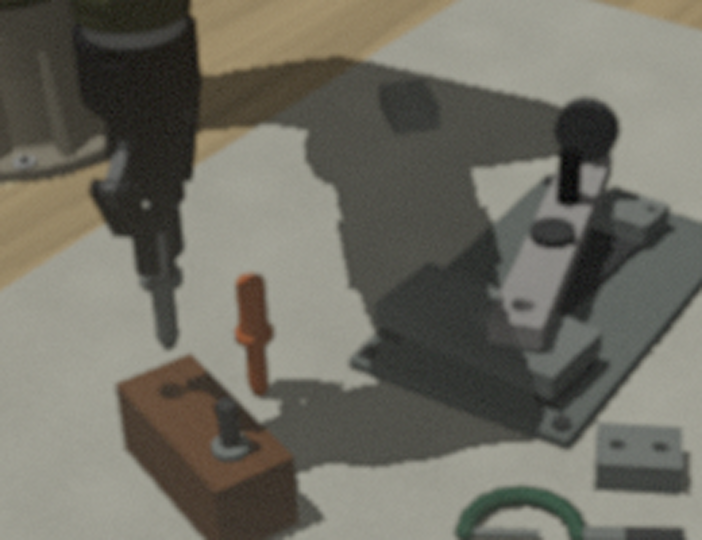

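The crop shows the pin hanging upright in the jaws with its tip at scene (212, 277). The stand's slim pin and the orange pin are untouched. Now I carry it over the arm hole and turn the jaws so they close along the swing direction.

Call:
{"method": "drive_tool", "body": {"series": [[[0.262,-0.1626,0,0,0,0],[0.262,-0.1626,0,0,0,0],[0.262,-0.1626,0,0,0,0],[0.262,-0.1626,0,0,0,0],[0.262,-0.1626,0,0,0,0],[0.262,-0.1626,0,0,0,0],[0.262,-0.1626,0,0,0,0],[0,0,0,0,0,-0.0544],[0,0,0,0,0,-0.0544],[0,0,0,0,0,-0.0544],[0,0,0,0,0,-0.0544],[0,0,0,0,0,-0.0544],[0,0,0,0,0,-0.0544],[0,0,0,0,0,-0.0544],[0,0,0,0,0,0],[0,0,0,0,0,0]]]}}

```text
clock: 7.05
tcp_pos: [0.6059, -0.0747, 0.173]
orientation: [-0.001, 0.708, 0.706, -0.0]
wrist_force: [0.8, 0.4, -1.8]
finger_gap: 0.0207
grip_force: 59.7
```

```bash
python3 - <<'E'
from h import *
im=viewer.read_camera("scene");s=env.get_state();p=s["tcp_pos"];print(s["joint_pos"].round(3),p.round(4),s["orientation"].round(4),s["wrist_force"].round(1))
cv2.imwrite("pics/over.png",cv2.resize(im[150:300,250:450,::-1],None,fx=4,fy=4,interpolation=cv2.INTER_CUBIC))
f=lambda X:((proj("scene",X)-[250,150]+.5)*4-.5).round(0).tolist()
print("exp tip",f([p[0],p[1],p[2]-.0785]),"collar bottom",f([p[0],p[1],p[2]-.0245]),"hole",f([.606,-.0744,.069]))
E
```

```text
[-0.254  0.409  0.015  1.178 -0.     1.319] [ 0.606  -0.0747  0.1732] [-5.000e-04  7.078e-01  7.064e-01 -3.000e-04] [ 1.1 -0.7 -1.3]
exp tip [[375.0, 409.0]] collar bottom [[377.0, 316.0]] hole [[374.0, 452.0]]
```

View pics/over.png

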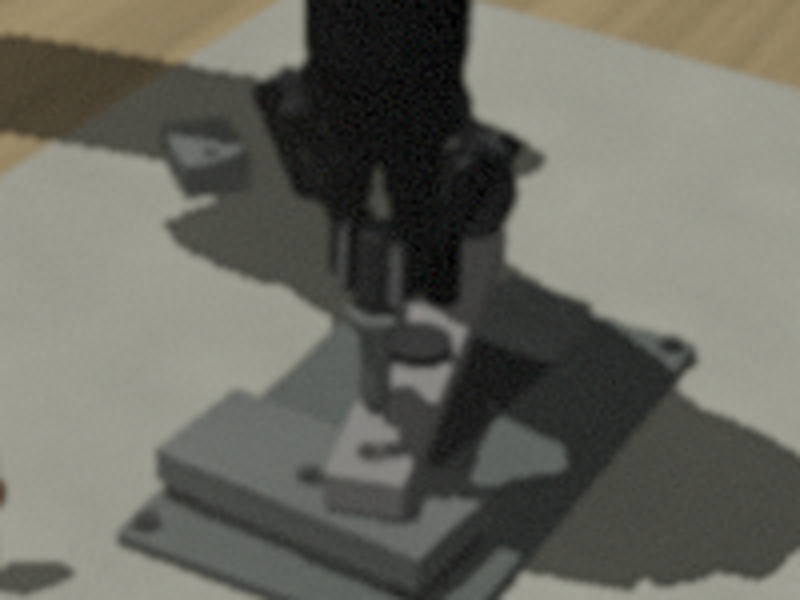

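The tip shows at crop (376, 408), against a predicted (375, 409), so the pin is straight and over the hole. I'm lowering it into the arm hole, stopping about 2 mm above the index plate.

Call:
{"method": "drive_tool", "body": {"series": [[[0,0,0.1,0,0,0],[0,0,0.09,0,0,0],[0,0,0.05,0,0,0],[0,0,0.04,0,0,0],[0,0,0.04,0,0,0],[0,0,0,0,0,0]]]}}

```text
clock: 7.85
tcp_pos: [0.6058, -0.074, 0.1349]
orientation: [-0.001, 0.707, 0.707, 0.0]
wrist_force: [-0.5, 4.1, -4.0]
finger_gap: 0.0206
grip_force: 59.9
```

Call:
{"method": "drive_tool", "body": {"series": [[[0.006,0,0.02,0,0,0],[0,0,0.02,0,0,0],[0,0,0.03,0,0,0],[0,0,0,0,0,0]]]}}

```text
clock: 8.35
tcp_pos: [0.6062, -0.0737, 0.1267]
orientation: [-0.0, 0.707, 0.707, 0.0]
wrist_force: [-1.7, 4.8, -1.2]
finger_gap: 0.021
grip_force: 59.9
```

Call:
{"method": "drive_tool", "body": {"series": [[[-0.004,-0.04,0,0,0,0],[-0.009,-0.04,0,0,0,0],[-0.006,-0.039,0,0,0,0],[-0.005,-0.039,0,0,0,0],[0,0,0,0,0,0]]]}}

```text
clock: 8.98
tcp_pos: [0.5869, -0.0774, 0.1273]
orientation: [0.0, 0.707, 0.707, -0.0]
wrist_force: [-0.8, 1.9, -1.8]
finger_gap: 0.0205
grip_force: 59.5
```

Call:
{"method": "drive_tool", "body": {"series": [[[0,-0.04,0,0,0,0],[0,-0.04,0,0,0,0],[0,-0.028,0,0,0,0],[0,0,0,0,0,0]]]}}

```text
clock: 9.48
tcp_pos: [0.5741, -0.0774, 0.1273]
orientation: [0.0, 0.707, 0.707, -0.0]
wrist_force: [0.2, 0.1, -2.0]
finger_gap: 0.0208
grip_force: 59.5
```

Call:
{"method": "drive_tool", "body": {"series": [[[0,0,0.02,0,0,0],[0,0,0.02,0,0,0],[0,0,0.02,0,0,0],[0,0,0,0,0,0]]]}}

```text
clock: 9.98
tcp_pos: [0.5742, -0.077, 0.1195]
orientation: [-0.0, 0.707, 0.707, -0.0]
wrist_force: [0.1, -0.2, -1.0]
finger_gap: 0.0203
grip_force: 59.5
```

The tip is already 4 mm below the plate's face with no resistance, so the holes line up. Continuing down.

Call:
{"method": "drive_tool", "body": {"series": [[[0,0,0.03,0,0,0],[0,0,0.03,0,0,0],[0,0,0.03,0,0,0],[0,0,0,0,0,0]]]}}

```text
clock: 10.48
tcp_pos: [0.5741, -0.0769, 0.1086]
orientation: [-0.0, 0.707, 0.707, -0.0]
wrist_force: [0.2, 1.1, -2.1]
finger_gap: 0.0204
grip_force: 59.5
```

Call:
{"method": "drive_tool", "body": {"series": [[[0,0,0.04,0,0,0],[0,0,0.04,0,0,0],[0,0,0.03,0,0,0],[0,0,0.01,0,0,0],[0,0,0.01,0,0,0],[0,0,0,0,0,0],[0,0,0,0,0,0]]]}}

```text
clock: 11.35
tcp_pos: [0.5745, -0.077, 0.0936]
orientation: [0.0, 0.707, 0.707, 0.0]
wrist_force: [-0.2, 0.7, -1.4]
finger_gap: 0.0208
grip_force: 60.1
```

Nearly home and still no contact, so I press gently until the collar bears on the arm.

Call:
{"method": "drive_tool", "body": {"series": [[[0,0,0.008,0,0,0],[0,0,0.008,0,0,0],[0,0,0,0,0,0],[0,0,0,0,0,0]]]}}

```text
clock: 11.85
tcp_pos: [0.5752, -0.0771, 0.0935]
orientation: [0.001, 0.707, 0.707, 0.001]
wrist_force: [-2.1, 1.2, 9.4]
finger_gap: 0.0208
grip_force: 61.0
```

Call:
{"method": "drive_tool", "body": {"series": [[[0,0,-0.006,0,0,0],[0,0,0,0,0,0],[0,0,0,0,0,0],[0,0,0,0,0,0],[0,0,0,0,0,0]]], "jaw": 0.1}}

```text
clock: 12.48
tcp_pos: [0.5744, -0.077, 0.0921]
orientation: [-0.0, 0.707, 0.707, -0.0]
wrist_force: [0.2, 0.1, -0.1]
finger_gap: 0.0469
grip_force: 0.0
```

Call:
{"method": "drive_tool", "body": {"series": [[[0,0,-0.05,0,0,0],[0,0,-0.15,0,0,0],[0,0,-0.25,0,0,0],[0,0,-0.3,0,0,0],[-0.3,-0.1,-0.3,0,0,0],[-0.4,-0.2,0,0,0,0],[-0.4,-0.2,0,0,0,0],[-0.3,-0.2,0,0,0,0],[-0.3,-0.1,0,0,0,0],[0,0,0,0,0,0],[0,0,0,0,0,0]]]}}

```text
clock: 13.85
tcp_pos: [0.4785, -0.2807, 0.2185]
orientation: [-0.0, 0.707, 0.707, 0.0]
wrist_force: [0.8, 0.7, -0.4]
finger_gap: 0.0469
grip_force: 0.0
```

```bash
python3 - <<'E'
from h import *
a=viewer.read_camera("scene")[150:370,180:440,::-1];b=viewer.read_camera("top")[130:360,160:450,::-1]
a=cv2.resize(a,(400,338),interpolation=cv2.INTER_CUBIC);b=cv2.resize(b,(400,317),interpolation=cv2.INTER_CUBIC)
o=np.zeros((338,800,3),np.uint8);o[:,:400]=a;o[:317,400:]=b
cv2.imwrite("pics/end.png",o);s=env.get_state();print(s["clock"],s["tcp_pos"],s["wrist_force"])
print("exp head scene",((proj("scene",[.5745,-.077,.119])-[180,150])*400/260),"top",((proj("top",[.5745,-.077,.119])-[160,130])*400/290))
E
```

```text
13.95 [ 0.47882221 -0.28000159  0.21841896] [0.31239341 0.24178877 0.00509677]
exp head scene [[229.60261699 134.23730935]] top [[222.25621323 126.58228461]]
```

View pics/end.png

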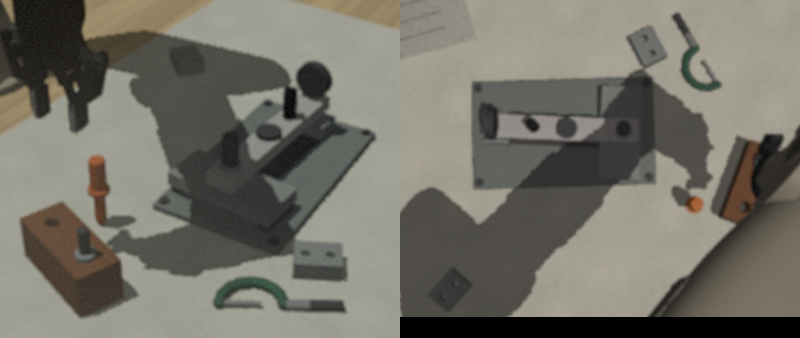

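The pin stands upright in the arm's tail. Its head is at left-panel (231, 134), against (230, 134) predicted for fully home. The indicator sits over the clamped block, and nothing else has moved.

```bash
python3 -c "
from workcell import order
print(order.hand_in())"
```

```text
the job is handed in; nothing more can be done
None
```

I handed the job in at about 14 s on the robot's clock: the lock pin is fully home through the arm and index plate, upright with its collar down on the arm, and in the last pictures the slim pin, blocks, micrometer and orange look-alike are where they were.

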